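# Feel the jaw gap of a key vice with a taper gauge

### The arm

A 7-joint arm with a two-finger parallel gripper is mounted at the origin on the work surface. World frame = base frame: x ahead of the robot, y to its left, z up, the work surface at z = 0. Lengths are in m, angles in rad, forces in N, time in s.
With the tool pointing down it reaches from about 0.425 to 0.925 m from the base axis. Payload 6.8 kg.
Tool frame: the origin (TCP) lies between the finger pads; the fingertips stand 17 mm ahead of it and the grasp point (between the pads) lies 2 mm behind it; z points along the fingers, y is the line along which they close (so a half turn about z gives the same grasp; the last joint's range is limited). The gripper opens to 88 mm and grips with 3 to 60 N. Pads are 20 mm wide; open, the fingers measure 115 mm over their backs; the gripper's body (75 mm by 178 mm) begins 61 mm behind the grasp point.
Start: joints at [0.999, 0.477, 0.022, 1.555, -0.011, 1.109, -0.083], TCP at [0.302, -0.604, 0.24] pointing down, gripper open.
Joint ranges: [-2.96, 2.96], [-0.34, 2.1], [-1.41, 1.46], [0.24, 2.44], [-1.37, 4.51], [0.17, 1.92], [-2.96, 2.96]. Speed limits (rad/s): [2.39, 2.39, 3.14, 3.14, 3.14, 3.14, 3.14].

### API

Orientations are given as a unit quaternion [x, y, z, w].
In Python, from rig import robot, claw, planner, monitor, vision, ticket gives the robot as it stands. Calls block until the motion is done:
- robot.move_to(position, orientation): joint-space move of the TCP to a pose.
- robot.servo_line(position, rotation=None, velocity=0.15, contact_N=None): straight line of the TCP; rotation=None keeps the orientation; velocity is the mean speed in m/s. With contact_N (N) it stops when the force on the tool has changed by that much, and returns True; else False.
- robot.goto_joints(angles): joint-space move.
- claw.grip(opening, squeeze=None): finger opening in m; squeeze is the grip in N (None keeps the last); returns when the fingers have stopped.
- robot.wait(seconds).
- planner.ik(position, orientation): joint angles nearest the present ones, or None.
- monitor.observe(): the state.
- vision.camera(name): name is "scene" or "top" or "wrist"; returns the picture (480x640x3 uint8, red, green, blue); there is no depth.
- vision.camera_info(name): a dict with "fx", "fy", "cx", "cy" (pixels), "eye" and "rotation" of the camera in the world; the wrist camera has in their place "hand_eye" (4x4, takes a point from camera to tool coordinates, whose origin is the TCP and whose axes are the flange's). Camera axes: x right, y down, z forward; pixel columns grow to the right and rows downward; lengths in m; the calibration is good to about 2 mm. The wrist camera is an equidistant fisheye: a pixel r from the principal point sees the ray r / f radians off the axis. A picture is of the moment at which its call begins: read the wrist's pose just before it. camera_info takes no time and is no camera call.
A pose or a line that the arm cannot do raises robot.Unreachable and nothing moves.
- ticket.hand_in(): hands the job in; it is judged then, once.
The state is a dict: "t": time; "joints": joint angles; "qvel": joint speeds; "tau": joint torques, N m; "position": TCP position; "ee_rot": TCP orientation; "wrist_force": force on the tool from outside, world axes, zero at the start; "torque": the same for the moment, N m; "grip_width": finger opening in m; "grasp_force": force on a finger pad.
Only numpy, scipy, OpenCV 4.12 (cv2) and the standard library are available. Lean on these libraries where they do the work, as an engineer would, in place of code of your own. Each camera call takes 0.05 s, during which the arm holds its last target. There are 200 camera calls.

### The job

In the key shop, take the taper gauge by its handle out of its wooden stand and slide its blade, thin end down and flat between the faces, down into the gap between the two steel jaws of the key vice until it drags snugly: both jaws touch the blade and the sprung jaw just gives, without forcing it. Finish while still gripping the gauge and holding it upright at that snug depth, so that a colleague can lock the jaw; do not let go, and leave the padlock, oil bottle and brush alone.

Things in the scene. Friction and masses are not known exactly. Their poses are not given: they have to be found in the camera images.
- gauge: Taper gauge, 160 g. Origin at the middle of the blade's tip, z up to the handle, x along its width, y through its thickness. Steel blade 20 mm wide (x), 90 mm long, evenly tapered from 3 mm thick (y) at the tip to 12 mm at the handle (0.1 mm per mm). Black block handle 36 (x) by 16 (y) by 40 mm (z) above it. Starts upright in the stand's slot, tip 5 mm above the table, handle on the stand's top.
- gauge_grip (a point): Middle of the gauge's handle, 110 mm above the tip; axes as the gauge.
- stand: Fixed wooden block 70 (x) by 60 (y) by 95 mm (z), origin at the centre of its underside, with a slot 27 mm (x) by 14.5 mm (y) from top to bottom in the middle that holds the gauge; stand and gauge have nearly the same yaw.
- vice: Fixed base of the key vice: grey plate 130 (x) by 220 mm (y), 14 mm thick, with end walls 80 mm high at y = +-100 mm and two rods along y. Origin at the centre of its underside. It may stand left or right, the stand on the other side. Two steel jaws on a carriage on the rods face each other across a gap that is thin along y, open at the top and free below down to the plate.
- carriage (a joint): Position of the carriage with both jaws along the vice's y (m, 0 = middle, -0.012 to 0.012). It floats: it slides with about 0.5 N and stays where it is, so the jaws centre themselves on a blade that is a few mm off.
- edge_a (a point): Middle of the upper working edge of the jaw on the vice's -y side, on its face, 117 mm above the table. Jaw 60 mm long (vice's x); the face drops straight down 47 mm from this edge; above it a 45 degree lead-in opens 8 mm outwards to the jaw's top at 125 mm. This jaw is held by its screw and does not give relative to the carriage. Axes as the vice.
- edge_b (a point): The same for the sprung jaw on the vice's +y side. The gap, from edge_a to edge_b along y, is 5 to 8 mm at the start, so the blade touches both edges when its tip is about 20 to 50 mm below them.
- jaw_b (a joint): How far the sprung jaw is pushed back towards the vice's +y (m, 0 = rest, 0.008 = end stop). Its spring pushes with 2.4 N at rest plus 3 N per mm; 10 mm more depth of the gauge pushes it 1 mm. Snug is 2.4 to 9 N on each face (0 to 2 mm back), felt as an upward drag on the gauge of roughly 3 to 14 N.
- padlock: Bystander: brass padlock 45 by 20 by 65 mm high, standing on the table; origin at the centre of its underside.
- oil: Bystander: closed bottle, 44 mm across, 100 mm high; origin at the centre of its underside.
- brush: Bystander: brush lying on the table beyond the work.
There are look-alikes about, which are no part of the job. Leave any blue or red look-alike of the gauge alone. Of the things that look like the stand, the smaller one is meant.

How it is judged:
By the outcome, as a careful person would: the job done as asked, in the order asked, and still so for the second after the job is handed in, while the arm keeps its last pose, push and grip.
It also fails if it takes over 38 s, if anything falls off the work surface, if the arm or the gripper's body presses on something with over 40 N, if the wrist force passes 120 N, or if a joint passes its speed limit or range.

## Working session

There is one attempt and no reset: what is moved stays moved. The work goes in short steps, each a Python script; the robot and the scene stay as the last script left them, time stands still between calls to the robot, and variables do not carry over. Pictures are saved under pics/ and viewed, at most 10 in all, crops included, and the job is handed in when it is done.

```bash
ls; mkdir -p pics
python3 - <<'E'
from rig import robot, claw, planner, monitor, vision, ticket
import cv2
s=monitor.observe();print(s)
for n in("scene","top"):
    cv2.imwrite(f"pics/{n}0.png",vision.camera(n)[:,:,::-1]);print(n,vision.camera_info(n))
print(vision.camera_info("wrist"))
E
```

```text
pics
{'t': 0.0, 'joints': array([ 0.99891552,  0.47779977,  0.0223386 ,  1.5564047 , -0.01147239,
        1.10927574, -0.08311368]), 'qvel': array([-0.00063508,  0.00176941, -0.00130966, -0.0002202 ,  0.00012117,
        0.00147084, -0.00010354]), 'tau': array([ 1.09578945e-03, -5.82852638e+01,  1.53517250e+00, -2.72601575e+01,
       -5.42904809e-02,  1.70924887e-02,  1.08057841e-04]), 'position': array([ 0.30168984, -0.60321904,  0.23870163]), 'ee_rot': array([ 9.73230813e-01,  2.29828220e-01, -2.76418038e-04, -8.35111383e-04]), 'wrist_force': array([ 0.83928957, -0.46246879,  0.15826475]), 'torque': array([ 0.00344754, -0.01971655, -0.02952826]), 'grasp_force': 0.0, 'grip_width': 0.08768771038146243}
scene {'fx': 580.9390050691137, 'fy': 580.9390050691137, 'cx': 317.0350273061971, 'cy': 231.39942142937383, 'eye': array([ 1.26732056, -0.69258039,  0.81254193]), 'rotation': array([ 0.82395878,  0.35388748, -0.18371774, -0.40262064])}
top {'fx': 563.9199417392708, 'fy': 563.9199417392708, 'cx': 309.99149824568013, 'cy': 231.59910349052137, 'eye': array([ 0.47951274, -0.07313359,  1.13000616]), 'rotation': array([-0.70582894,  0.70711187, -0.03707746,  0.02058089])}
{'fx': 371.64829954431775, 'fy': 371.64829954431775, 'cx': 320.2258342839277, 'cy': 236.93444952019, 'hand_eye': array([[-5.45330107e-04, -9.53129552e-01, -3.02561992e-01,
         8.35480872e-02],
       [ 9.99999809e-01, -6.07324316e-04,  1.10816134e-04,
         1.74358188e-03],
       [-2.89375387e-04, -3.02561874e-01,  9.53129702e-01,
        -1.45229927e-01],
       [ 0.00000000e+00,  0.00000000e+00,  0.00000000e+00,
         1.00000000e+00]])}
```

View pics/top0.png

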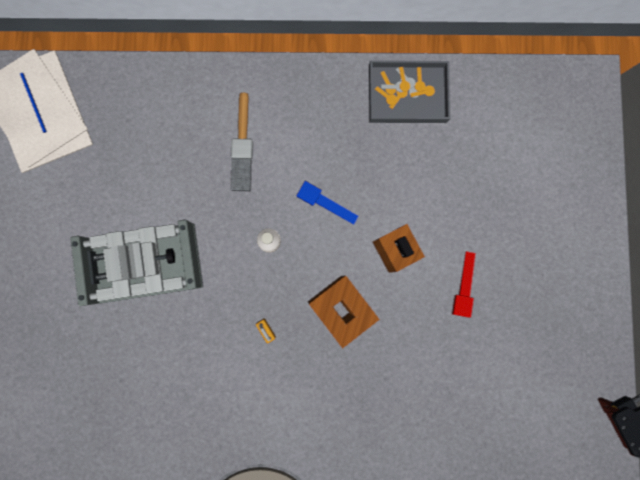

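View pics/scene0.png

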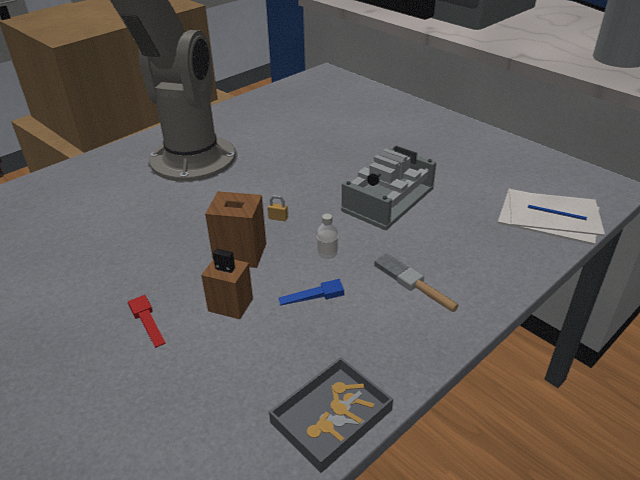

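The top view shows the stand at about (399,248) with the black handle at (404,246). The larger look-alike block is at (343,311) and the vice at (135,262), with its y axis roughly along the image rows. I'll enlarge both areas.

```bash
cat > h.py <<'E'
import numpy as np, cv2
from scipy.spatial.transform import Rotation as R
from rig import robot, claw, planner, monitor, vision, ticket
def ray(n,px,pose=None):
    i=vision.camera_info(n);u=np.atleast_2d(px).astype(float)
    a=np.c_[(u[:,0]-i['cx'])/i['fx'],(u[:,1]-i['cy'])/i['fy']]
    if n!='wrist': return i['eye'],R.from_quat(i['rotation']).apply(np.c_[a,np.ones(len(a))])
    r=np.linalg.norm(a,axis=1,keepdims=True)
    d=np.c_[a/np.maximum(r,1e-9)*np.sin(r),np.cos(r)]
    T=np.eye(4);T[:3,:3]=R.from_quat(pose[1]).as_matrix();T[:3,3]=pose[0]
    T=T@i['hand_eye'];return T[:3,3],d@T[:3,:3].T
def onz(n,px,z,pose=None):
    e,d=ray(n,px,pose);return e+d*((z-e[2])/d[:,2:])
def down(yaw): # tool down; tool y along (world yaw+90): tool x at yaw
    return (R.from_euler('z',yaw)*R.from_euler('x',np.pi)).as_quat()
def shot(name,n='wrist'):
    s=monitor.observe();p=(s['position'],s['ee_rot']);im=vision.camera(n)[:,:,::-1]
    cv2.imwrite(f'pics/{name}.png',im);print(name,p[0].tolist(),p[1].tolist(),s['t']);return im,p
E
python3 - <<'E'
import cv2,numpy as np
t=cv2.imread('pics/top0.png')
a=cv2.resize(t[210:320,60:210],None,fx=4,fy=4,interpolation=cv2.INTER_CUBIC)
b=cv2.resize(t[215:285,365:435],None,fx=2.857*1,fy=2.857*1,interpolation=cv2.INTER_CUBIC)
c=np.zeros((440,800,3),np.uint8);c[:,:600]=a;c[:200,600:]=b[:200,:200]
cv2.imwrite('pics/c1.png',c)
E
```

```text
(no output)
```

View pics/c1.png

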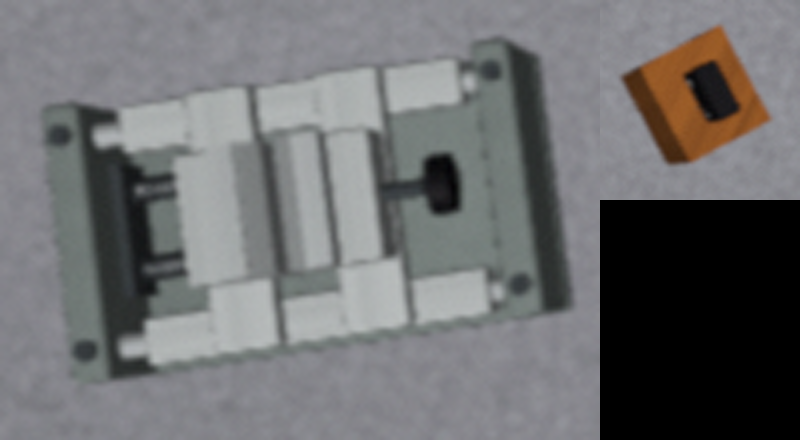

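The crop shows the vice bolts at (60,135), (85,350), (490,70) and (519,284), and the gap near (271,203). The handle top is at about (114,90) in the inset, with its long axis roughly along (48,93). I'll compute positions and move over the stand to look with the wrist camera.

```bash
cat > a.py <<'E'
from h import *
f=lambda p:np.array([60,210])+np.array(p)/4
g=lambda p:np.array([365,215])+np.array(p)/2.857
b=onz('top',[f(p) for p in[(60,135),(85,350),(490,70),(519,284)]],.08)
print(b)
print('centre',b.mean(0),'yaws',[np.degrees(np.arctan2(v[1],v[0])) for v in(b[0]-b[1],b[2]-b[3])],[np.degrees(np.arctan2(-v[0],v[1])) for v in(b[0]-b[2],b[1]-b[3])])
print('gap',onz('top',f((271,203)),.12))
h=onz('top',g((114,90)),.135)[0];e=onz('top',[g((122,27)),g((170,120))],.095)
v=e[0]-e[1];yaw=np.arctan2(v[1],v[0]);print('handle',h,'edge',np.linalg.norm(v),np.degrees(yaw))
E
cat > b.py <<'E'
exec(open('a.py').read())
# tool x along gauge x, camera on tool +x side
for y in(yaw,yaw+np.pi):
    q=planner.ik([h[0],h[1],.22],down(y));print(np.degrees(y),q)
q=[(y,planner.ik([h[0],h[1],.22],down(y))) for y in(yaw,yaw-np.pi)]
q0=monitor.observe()['joints']
y,qq=min([k for k in q if k[1] is not None],key=lambda k:np.abs(k[1]-q0).max())
robot.goto_joints(qq);shot('w1')
s=monitor.observe();print(np.degrees(y),s['wrist_force'])
E
python3 b.py
```

```text
[[0.54319279 0.33655054 0.08      ]
 [0.44444982 0.32214713 0.08      ]
 [0.57319573 0.13940307 0.08      ]
 [0.47402031 0.1245399  0.08      ]]
centre [0.50871466 0.23066016 0.08      ] yaws [np.float64(8.299072731397548), np.float64(8.523338637052694)] [np.float64(8.653176673878313), np.float64(8.510745190622028)]
gap [[0.51038875 0.22716836 0.12      ]]
handle [ 0.53417534 -0.26482163  0.135     ] edge 0.06739442506521544 26.519935711203885
26.519935711203885 [ 0.43440541  0.37061338 -0.10086443  1.76553922  0.04314542  1.00757744
 -0.79063479]
206.51993571120389 [ 0.89630821  0.46017175 -0.71648867  1.73339662  0.33794106  1.07522766
  2.10178026]
w1 [0.5335490594375151, -0.26658850688391567, 0.22005629044046] [0.9736137733515515, 0.22820172457088406, -0.00018183410979098053, 0.00040022416802357164] 1.625
26.519935711203885 [ 0.17336956 -0.6650565   0.7851842 ]
```

View pics/w1.png

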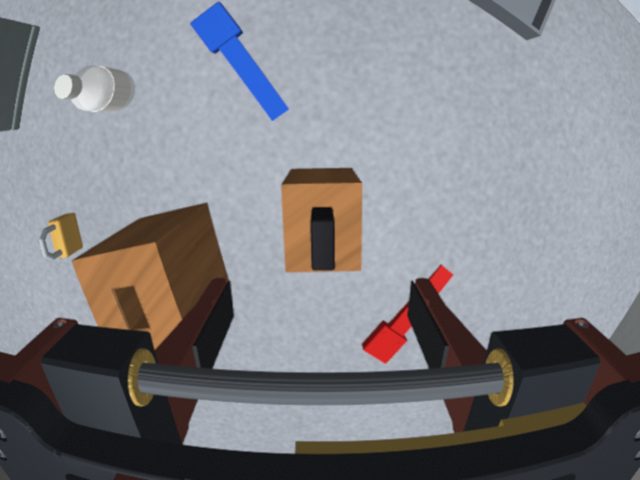

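The wrist view shows the stand top with corners (283,184), (361,181), (361,270) and (286,272). The handle top spans (311,220) to (335,269), and the big block is on the left. I'll refine the handle pose and check the block height.

Run:
```python
from h import *
pose=(np.array([0.5335490594375151, -0.26658850688391567, 0.22005629044046]),np.array([0.9736137733515515, 0.22820172457088406, -0.00018183410979098053, 0.00040022416802357164]))
c=onz('wrist',[(283,184),(361,181),(361,270),(286,272)],.095,pose);print('stand',c.mean(0))
for a,b in((0,3),(1,2)):v=c[a]-c[b];print(np.linalg.norm(v),np.degrees(np.arctan2(v[1],v[0])))
c=onz('wrist',[(311,220),(333,220),(335,269),(311,270)],.135,pose);print('handle',c.mean(0))
for a,b in((0,3),(1,2),(0,1),(3,2)):v=c[a]-c[b];print(np.linalg.norm(v),np.degrees(np.arctan2(v[1],v[0])))
# handle in grey: fit rectangle of dark pixels
im=cv2.imread('pics/w1.png')[195:285,290:355];m=(im.max(2)<45).astype(np.uint8)
ys,xs=np.nonzero(m);print(xs.min()+290,xs.max()+290,ys.min()+195,ys.max()+195)
for r in range(222,268,8):
    x=np.nonzero(m[r-195])[0];print(r,x.min()+290,x.max()+290)
# big block height: corner (345,276) top vs (379,319) edge length vs z
for z in(.1,.12,.14):
    p=onz('top',[(309,302),(345,276),(379,319),(344,347)],z);print(z,p[:,:2].round(3).tolist(),onz('wrist',[(73,262),(155,243)],z,pose)[:,:2].round(3).tolist())
```

```text
stand [ 0.53934995 -0.26795709  0.095     ]
0.07005664097747578 26.640867918014404
0.0706952541861311 28.14793341056366
handle [ 0.5391893  -0.26750284  0.135     ]
0.03467847618166852 25.89989586043101
0.03400532913813603 29.236678420914437
0.014111674300832799 116.34468490840803
0.016112455867987315 118.88951697229707
312 333 208 268
222 312 333
230 332 333
238 312 333
246 312 333
254 312 333
262 313 333
0.1 [[0.436, -0.095], [0.482, -0.161], [0.404, -0.222], [0.355, -0.158]] [[0.413, -0.078], [0.47, -0.151]]
0.12 [[0.436, -0.095], [0.482, -0.159], [0.406, -0.219], [0.357, -0.156]] [[0.428, -0.09], [0.481, -0.157]]
0.14 [[0.437, -0.094], [0.482, -0.158], [0.407, -0.216], [0.359, -0.155]] [[0.442, -0.101], [0.491, -0.163]]
```

Run:
```python
from h import *
q=down(np.radians(27.3));x,y=.5392,-.2677
robot.servo_line([x,y,.150],q,.12)
robot.servo_line([x,y,.116],q,.06)
claw.grip(.0,45)
s=monitor.observe();print(s['grip_width'],s['grasp_force'],s['wrist_force'],s['position'],s['t'])
robot.servo_line([x,y,.235],q,.10)
s=monitor.observe();print(s['grip_width'],s['grasp_force'],s['wrist_force'],s['position'],s['t'])
robot.move_to([.5104,.2272,.275],down(np.radians(8.5)))
robot.wait(.2);shot('w2');s=monitor.observe();print(s['wrist_force'],s['grip_width'])
```

```text
0.016138476483423994 45.00029504299164 [-1.37060018  1.80159022  2.52717146] [ 0.53896137 -0.26722456  0.11597656] 4.225
0.01529229186946681 44.999542236328125 [-0.27166779 -1.09969504 -1.24786101] [ 0.53879932 -0.26750903  0.23419532] 5.5667
w2 [0.510809408855932, 0.22633777403094696, 0.27487828022618926] [0.9973053380974267, 0.0733624242628847, -4.163845328061216e-05, 0.00012479939549216076] 7.575
[-0.34029587 -0.31863576 -0.53356437] 0.015877863643417145
```

View pics/w2.png

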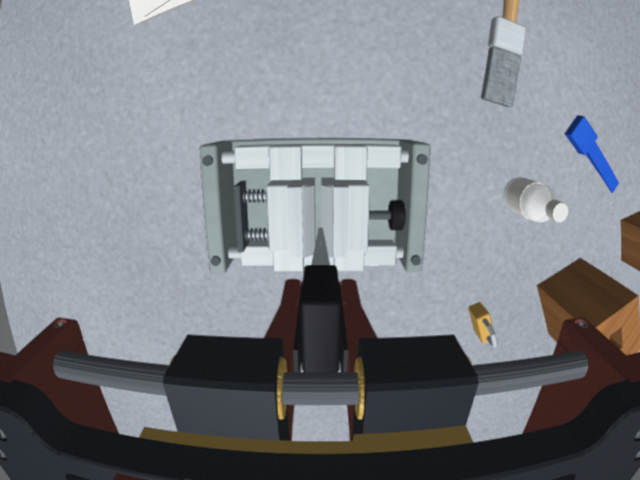

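The gauge is held upright and hangs over the gap, with its tip near (322,230) and the gap at about (318,190). I'll zoom in and measure the yaw from the four bolts at (208,160), (422,159), (215,261) and (414,260).

Run:
```python
from h import *
im=cv2.imread('pics/w2.png')
cv2.imwrite('pics/c2.png',cv2.resize(im[135:280,245:395],None,fx=4,fy=4,interpolation=cv2.INTER_CUBIC))
pose=([0.510809408855932, 0.22633777403094696, 0.27487828022618926],[0.9973053380974267, 0.0733624242628847, -4.163845328061216e-05, 0.00012479939549216076])
b=onz('wrist',[(208,160),(215,261),(422,159),(414,260)],.08,pose)
print('centre',b.mean(0),'yaws',[np.degrees(np.arctan2(v[1],v[0])) for v in(b[0]-b[1],b[2]-b[3])],[np.degrees(np.arctan2(-v[0],v[1])) for v in(b[0]-b[2],b[1]-b[3])])
```

```text
centre [0.51203859 0.23041563 0.08      ] yaws [np.float64(8.019478545256936), np.float64(7.716161496330499)] [np.float64(8.533732546934472), np.float64(8.719193418935115)]
```

View pics/c2.png

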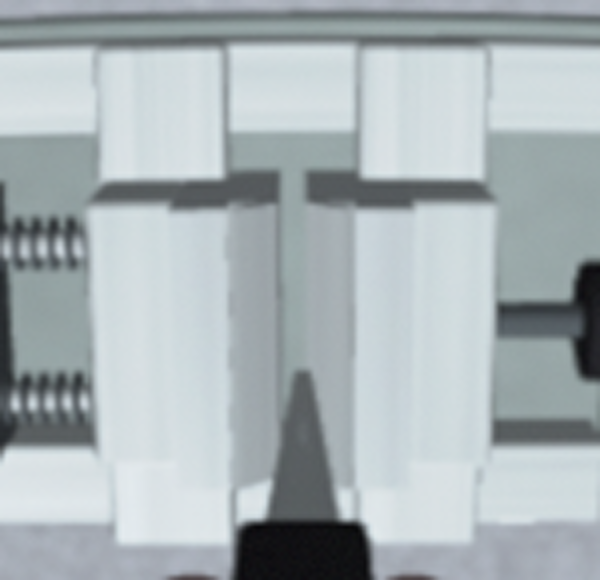

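Run:
```python
from h import *
pose=(np.array([0.510809408855932, 0.22633777403094696, 0.27487828022618926]),[0.9973053380974267, 0.0733624242628847, -4.163845328061216e-05, 0.00012479939549216076])
f=lambda p:np.array([245,135])+np.array(p)/4
yaw=np.radians(8.4);X=np.array([np.cos(yaw),np.sin(yaw),0]);Y=np.array([-np.sin(yaw),np.cos(yaw),0])
def rel(px,z):
    for p in onz('wrist',[f(q) for q in px],z,pose)-pose[0]: print(px,'x %.4f y %.4f'%(p@X,p@Y))
rel([(278,200),(306,200)],.117)      # far end edges
rel([(229,205),(355,205)],.125)
rel([(229,488),(355,488)],.125)
rel([(296,371),(310,371)],.164)
```

```text
[(278, 200), (306, 200)] x 0.0328 y 0.0030
[(278, 200), (306, 200)] x 0.0328 y -0.0028
[(229, 205), (355, 205)] x 0.0332 y 0.0127
[(229, 205), (355, 205)] x 0.0332 y -0.0126
[(229, 488), (355, 488)] x -0.0274 y 0.0135
[(229, 488), (355, 488)] x -0.0274 y -0.0132
[(296, 371), (310, 371)] x 0.0097 y -0.0008
[(296, 371), (310, 371)] x 0.0097 y -0.0034
```

Relative to the TCP, the gap centre is at y≈0 and the tip at y≈-2 mm, with no tilt visible. The gap is about 5.8 mm, so I expect contact at TCP z≈0.20. I'll shift 2 mm and step down while watching the drag.

```bash
cat > d.py <<'E'
from h import *
yaw=np.radians(8.4);q=down(yaw);Y=np.array([-np.sin(yaw),np.cos(yaw),0])
p=np.array([0.5108,0.2263,0])+.002*Y
def F(n=4):
    a=[]
    for _ in range(n): a.append(monitor.observe()['wrist_force']);robot.wait(.03)
    return np.mean(a,0)
def at(z):return [p[0],p[1],z]
E
python3 - <<'E'
from d import *
robot.servo_line(at(.245),q,.08);robot.wait(.2);f0=F(8);print('f0',f0)
np.save('f0.npy',f0)
print(robot.servo_line(at(.212),q,.04,contact_N=6))
z=monitor.observe()['position'][2];print(z,F()-f0)
while z>.175:
    z-=.002;robot.servo_line(at(z),q,.02);f=F(3)-f0;s=monitor.observe()
    print('%.4f %.4f'%(z,s['position'][2]),f.round(2),(R.from_quat(q).inv().apply(s['torque'])).round(2),round(s['grip_width'],4))
    if f[2]>5.5 or np.hypot(f[0],f[1])>8:break
print(s['t']);shot('w3')
E
```

```text
f0 [-0.05841795  0.05510635 -1.52420346]
False
0.2122174756219831 [-0.53189906  0.23170791  0.05225046]
0.2102 0.2102 [ 0.28  0.26 -0.26] [ 0.04  0.01 -0.03] 0.0159
0.2082 0.2082 [ 0.21 -0.09  0.17] [ 0.04  0.03 -0.06] 0.0159
0.2062 0.2062 [ 0.26 -0.15 -0.06] [0.02 0.01 0.02] 0.0159
0.2042 0.2042 [ 0.23 -0.72 -0.35] [ 0.05 -0.05 -0.04] 0.0161
0.2022 0.2022 [0.19 0.25 0.05] [ 0.01 -0.05  0.02] 0.016
0.2002 0.2002 [-0.16  0.1   0.03] [0.11 0.02 0.02] 0.0157
0.1982 0.1981 [ 0.38  0.92 -0.17] [ 0.14  0.07 -0.05] 0.0157
0.1962 0.1963 [0.89 0.18 0.59] [ 0.19  0.38 -0.02] 0.0161
0.1942 0.1943 [1.18 0.51 1.25] [0.17 0.41 0.03] 0.0162
0.1922 0.1923 [1.77 0.08 2.45] [0.21 0.51 0.01] 0.0158
0.1902 0.1902 [1.2  0.86 3.66] [0.19 0.54 0.01] 0.0156
0.1882 0.1882 [1.62 1.21 3.97] [0.11 0.43 0.01] 0.0162
0.1862 0.1862 [1.13 1.13 3.89] [ 0.16  0.43 -0.03] 0.0157
0.1842 0.1843 [1.03 0.54 4.92] [ 0.14  0.37 -0.05] 0.0159
0.1822 0.1823 [1.26 0.8  5.91] [ 0.19  0.28 -0.03] 0.0158
14.975
w3 [0.5105777149855721, 0.2283399280275742, 0.18231437168755124] [0.9973138410925678, 0.07324679735167036, 8.305429829505731e-05, -4.631301364818468e-05] 14.975
```

Drag has risen to 5.9 N, and the jaw appears to have begun giving at z≈0.190. I'll check with the cameras.

Run:
```python
from d import *
s=vision.camera('scene')[:,:,::-1];w=cv2.imread('pics/w3.png')
a=cv2.resize(s[80:240,320:460],(525,600),interpolation=cv2.INTER_CUBIC)
b=cv2.resize(w[140:440,250:390],(275,589),interpolation=cv2.INTER_CUBIC)
c=np.zeros((600,800,3),np.uint8);c[:,:525]=a;c[:589,525:]=b;cv2.imwrite('pics/c3.png',c)
f=F(8)-np.load('f0.npy');print(f,monitor.observe()['t'])
```

```text
[1.47144462 0.63906746 6.4005721 ] 15.3417
```

View pics/c3.png

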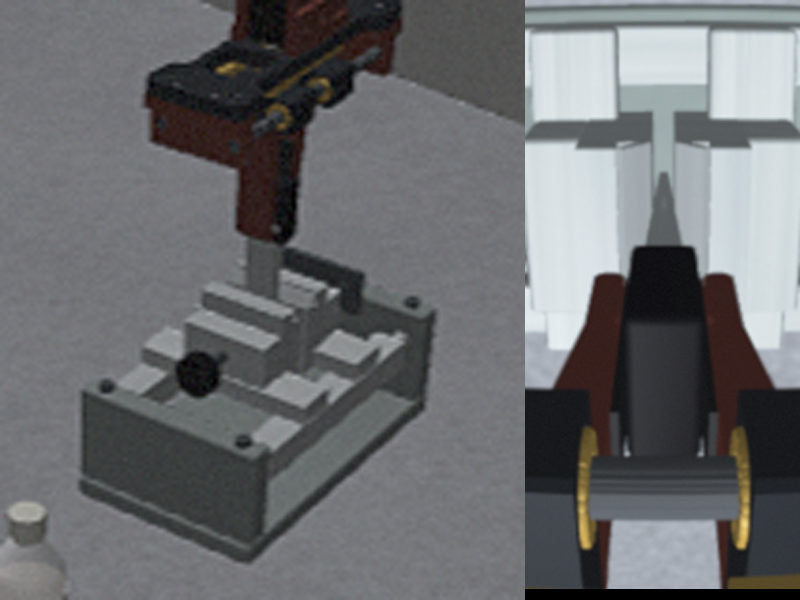

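The blade sits upright between both jaws, still gripped, with a steady drag of 6.4 N. That is mid-range for snug, so I'm handing it in.

```bash
python3 -c "
from rig import ticket;print(ticket.hand_in())"
```

```text
the job is handed in; nothing more can be done
None
```

I handed the job in with the gauge still gripped and upright between the vice jaws, at a steady drag of about 6.4 N, which puts the sprung jaw an estimated 0.8 to 1.4 mm back; the judge's verdict was not shown.

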